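# Sweep the bar cropper's offcuts into its scrap well, cover it and lock the cover

### The arm

A 7-joint arm with a two-finger parallel gripper is mounted at the origin on the work surface. World frame = base frame: x ahead of the robot, y to its left, z up, the work surface at z = 0. Lengths are in m, angles in degrees, forces in N, time in s.
With the tool pointing down it reaches from about 0.4 to 0.85 m from the base axis. Payload 4.4 kg.
Tool frame: the origin (TCP) lies on the centre line of the jaws, within the pads' length; the fingertips stand manip.tip_extent ahead of it and the grasp point (between the pads) lies 2 mm behind it (manip.tip_extent is the distance from the TCP to the fingertips, in m); x points along the fingers, y is the direction in which the jaws open and shut, and the axes are right-handed (so a half turn about x gives the same grasp; the last joint's range is limited). The gripper opens to 94 mm and grips with 3 to 60 N. Pads are 16 mm wide; open, the fingers measure 119 mm over their backs; the gripper's body (75 mm by 177 mm) begins 78 mm behind the grasp point.
Start: joints at [60.802, 36.005, 2.206, 86.941, -1.547, 57.084, -1.146], TCP at [0.279, -0.587, 0.222] pointing down, gripper open.
Joint ranges: [-175.42, 175.42], [-21.48, 121.26], [-71.46, 75.88], [10.55, 141.38], [-63.04, 243.04], [13.31, 113.54], [-168.57, 168.57]. Speed limits (degrees/s): [147.25, 147.25, 180, 180, 180, 180, 180].

### API

Orientations are given as a 3x3 rotation matrix whose columns are the frame's x, y, z axes.
In Python, from cell import sensors, viewer, manip gives the robot as it stands. The module is installed in compiled form; this text tells all that it offers.
- The arm moves only by the shell command python3 -m inch 'ROWS' [FORCE]. ROWS is JSON, a list of rows, each a list of 3 entries, a list of its own where there are three numbers: the shift along the world's x, y, z in units of 40 mm (1.0 is 40 mm), then the turn about the world's z in units of 8 degrees (1.0 is 8 degrees), then the opening, from -1 (shut) to 1 (fully open), so that 0 is half open. In form: [[[x, y, z], turn, grip], ...]. A call has 1 to 12 rows; each row shifts and turns the commanded pose from where the row before left it; what a row does not reach is not made up. A row lasts 1/10 s, in which the tool goes at most 50 mm and 8.59 degrees, less where a joint would pass 70% of its speed; a pose out of reach is approached as far as the arm can. A call is refused whole if a number of a shift passes 1 or a number of a turn 1, either way. A call with a gripper value outside its range is refused whole. The fingers move at their own pace and stop on an object; FORCE is the grip in N (left out, the last holds). Time passes only in rows, so rows that do not move let the fingers close. It gives the time, the measured TCP pose, the force and the opening at its end, in the units of the state.
- sensors.get_obs(): the state, without advancing time (a new reading comes with each control period).
- viewer.snapshot(name): name is "side" or "top"; returns a dict with "img" (400x640x3 uint8, blue, green, red), "fov_y" (degrees; the focal length in pixels is half the picture's height over the tangent of half this angle, whatever the lens; pixels are square), "cx", "cy" (the principal point, pixels), "distortion" ([k1, k2, p1, p2, k3] as OpenCV has them; the pictures are not rectified), "origin" and "orientation" of the camera in the world. Camera axes: x right, y up, looking along -z (the intrinsics and any distortion apply to the point x, -y, -z); pixel columns grow to the right and rows downward; lengths in m; the calibration is good to about 2 mm. A picture is of the moment at which its call begins. There is no depth.
- manip.sign_off(): hands the job in, once; it reports no verdict.
The state is a dict: "time_s": time; "qpos": joint angles; "dq": joint speeds; "joint_efforts": joint torques, N m; "eef_pos": TCP position; "tool_rot": TCP orientation; "ft_force": force on the tool from outside, world axes, zero at the start; "moment": the same for the moment, N m; "opening": opening from 0.0 (shut) to 1.0 (fully open).
Only numpy, scipy, OpenCV 4.12 (cv2) and the standard library are available. Lean on these libraries where they do the work, as an engineer would, in place of code of your own. Each camera call takes 0.05 s, during which the arm holds its last target. There are 200 camera calls.

### The job

Clear up the bar cropper after the job: slide the scrap well's cover right open, and with the hand brush sweep every offcut on the bed into the well (the offcuts have sharp burrs, so never touch them with the gripper or arm), then slide the cover fully shut, screw the lever bolt down clockwise until it is snug, and only then fold its lever flat. When you are done with the brush, put it back standing in its tray, and leave the mug, the spray can and the carton where they are.

Things in the scene. Friction and masses are not known exactly. Their poses are not given: they have to be found in the camera images.
- cropper: Bar cropper fixed on the bench, green. Origin: on the bench under the line where its bed meets its scrap well; z up. Bed: dark steel top, 100 mm above the bench, y 0 to 270 mm, x -90 to 90; fences 10 mm thick stand 25 mm above it on both sides (from y = 10) and at the end y = 270. Outside the +x fence (x 100 to 255, y 60 to 210) stands the cropper head, 170 mm high.
- well (a point): Centre of the scrap well's floor, 8 mm above the bench, axes as the cropper's. The well is an open-topped pit: 90 mm either way in x, 70 mm either way in y, 92 mm deep below the bed's level; its side walls end 98 mm above the bench. Beyond it (cropper y -140 to -300, x -100 to 150) stands the power pack, 100 mm high, over which the open cover is parked.
- bed_edge (a point): Middle of the bed's open edge at the level of the bed's top, axes as the cropper's; the bed lies to +y, the well to -y, with no wall or lip between.
- cover (a joint): Travel in m of the aluminium cover, 208 x 152 mm, top 106 mm above the bench, sliding along the cropper's y: 0 = fully shut, 6 mm over the bed's edge; 0.145 = open, at -y. To shut, move it towards +y; it drags with 3 N and stays where left. A slotted ear on its -x side slides round the lever bolt's shank, under its flange, which must still be up.
- cover_handle (a point): On the cover's grab tab: an upright steel tab 80 mm along x, 10 mm thick along y, rising 36 mm above the cover's top; the point is on its middle, 24 mm above the cover's top, 12 mm below the tab's upper edge; 125 mm to -y of the bed's edge when shut. Axes as the cropper's.
- axle (a joint): Turn in rad of the lever bolt, a vertical clamp bolt on the cropper's -x side, halfway along the well (cropper x = -122, y = -70 mm). Grows as it is screwed in, clockwise from above; it sinks 5 mm a turn (0.8 mm per rad). 4.71 = snug: the flange is hard down on the cover's ear and it turns no further. Stiffness 0.12 N m; stays where left.
- lever (a joint): Fold angle in rad of the bolt's flip lever: 0 = upright in line with the bolt (for screwing), 1.57 = folded down level. Stiffness about 0.15 N m; it stays where it is left.
- lever_hinge (a point): The lever's hinge, on the bolt's axis, 115 mm above the bench when snug, up to 4 mm higher before. The frame turns with the bolt, not with the fold: z up, y along the hinge pin; the lever folds towards its -x; the upright blade's flat faces look along +x and -x. When snug, its -x points along the cropper's -y, so the lever folds down beside the well.
- lever_tip (a point): Free end of the lever, 72 mm from the hinge. The lever is a black blade 10 mm thick, 24 mm wide along the hinge pin, centred on the line from hinge to tip. Axes: z along the lever away from the hinge, x across its thickness, y along the hinge pin.
- brush: Hand brush: a wooden block 116 mm long (its x), 42 mm wide, on stiff bristles 112 x 36 mm and 30 mm tall (treat them as rigid), block top 50 mm above the bristle ends; on it a wooden grip rail 90 mm long (x), 22 mm thick (y), reaching from 50 to 90 mm above the bristle ends. About 220 g. Origin: centre of the bristle ends; z up. It starts standing in the brush tray, along the tray's x.
- brush_tray: Shallow grey open tray fixed to the bench: outside 180 x 100 mm (x, y), walls 4 mm thick and 20 mm high, floor 4 to 5 mm thick. Origin: centre of its underside.
- mug: White mug, 80 mm across and 95 mm high, bystander. Origin: centre of its underside.
- spray_can: Blue spray can, 60 mm across, 190 mm high, bystander. Origin: centre of its underside.
- carton: Cardboard carton, 90 x 120 x 70 mm high, bystander. Origin: centre of its underside.
- offcut1: Aluminium offcut 1: a solid square bar, 66 x 28 x 28 high, 140 g (sizes in mm), long along its x. Origin: centre of its underside as it starts. May be absent.
- offcut2: Aluminium offcut 2: a square tube, 64 x 30 x 30 high, 70 g (sizes in mm), long along its x. Origin: centre of its underside as it starts. May be absent.
- offcut3: Aluminium offcut 3: an angle, 62 x 34 x 34 high, 60 g (sizes in mm), long along its x. Origin: centre of its underside as it starts. May be absent.
- offcut4: Aluminium offcut 4: a U channel open upwards, 60 x 36 x 28 high, 60 g (sizes in mm), long along its x. Origin: centre of its underside as it starts. May be absent.
- offcut5: Aluminium offcut 5: a flat bar, 68 x 36 x 20 high, 130 g (sizes in mm), long along its x. Origin: centre of its underside as it starts. May be absent.
- offcut6: Aluminium offcut 6: a solid square bar, 60 x 25 x 25 high, 100 g (sizes in mm), long along its x. Origin: centre of its underside as it starts. May be absent.
There are look-alikes about, which are no part of the job. There is more than one size of the brush; the one meant has the size given above.

How it is judged (in metres and radians):
On the way, in this order (a step that is already met when the one before it is completed fails the run):
1. the cover is slid open (at least 110 of 145 mm) (value of joint cover above 0.11 m), for 0.2 s.
2. every offcut lies in the scrap well, below the cover's level (x of offcut1 in the frame of well between -0.09 and 0.09 m and y of offcut1 in the frame of well between -0.07 and 0.07 m and z of each of offcut1, offcut2, offcut3, offcut4, offcut5, offcut6 in the frame of well below 0.088 m and x of offcut2 in the frame of well between -0.09 and 0.09 m and y of offcut2 in the frame of well between -0.07 and 0.07 m and x of offcut3 in the frame of well between -0.09 and 0.09 m and y of offcut3 in the frame of well between -0.07 and 0.07 m and x of offcut4 in the frame of well between -0.09 and 0.09 m and y of offcut4 in the frame of well between -0.07 and 0.07 m and x of offcut5 in the frame of well between -0.09 and 0.09 m and y of offcut5 in the frame of well between -0.07 and 0.07 m and x of offcut6 in the frame of well between -0.09 and 0.09 m and y of offcut6 in the frame of well between -0.07 and 0.07 m), for 0.2 s.
3. the cover is fully shut (value of joint cover below 0.006 m), for 0.2 s.
4. the lever bolt is screwed in snug, with the cover shut and the lever not yet folded (value of joint cover below 0.006 m and value of joint axle above 4.55 rad and value of joint lever below 0.8 rad), for 0.1 s.
5. the lever is folded flat (value of joint axle above 4.55 rad and value of joint lever above 1.42 rad), for 0.2 s.
At the end, for the whole second after the job is handed in: Every offcut present lies in the scrap well below the cover, the cover is shut to within 6 mm, the lever bolt is within 0.16 rad of snug, its lever is folded to within 0.15 rad of level, and the brush stands upright, at rest, on the floor of its tray (all of step 2 and all of step 5 and value of joint cover below 0.006 m and horizontal distance between brush and brush_tray below 0.045 m and z of brush in the frame of brush_tray below 0.012 m and angle between brush's own z axis and vertical below 0.2 rad and linear speed of brush below 0.02 m/s); the robot touches nothing.
It fails at once if the gripper or arm presses on an offcut (over 2 N) (contact force between any of the fingers, the arm and offcut1 above 2 N or contact force between any of the fingers, the arm and offcut2 above 2 N or contact force between any of the fingers, the arm and offcut3 above 2 N or contact force between any of the fingers, the arm and offcut4 above 2 N or contact force between any of the fingers, the arm and offcut5 above 2 N or contact force between any of the fingers, the arm and offcut6 above 2 N).
It fails at once if a bystander (mug, spray can, carton) is moved more than 25 mm or tipped (distance of any of mug, spray_can, carton from where it was at the start of the episode above 0.025 m or angle between any of mug, spray_can, carton's own z axis and vertical above 0.35 rad).
Of offcut1, offcut2, offcut3, offcut4, offcut5, offcut6 only 3 to 6 are there at a start; the rules pass over those that are not, and their reading is None.
At some moment in a run one of offcut1, offcut2, offcut3, offcut4, offcut5, offcut6 may be knocked a few centimetres aside while the robot is not near it.
Once in a run the grip may slacken for a moment while it holds something.
It also fails if it takes over 210 s, if anything falls off the work surface, if the arm or the gripper's body presses on something with over 40 N, if the wrist force passes 120 N, or if a joint passes its speed limit or range.

## Working session

There is one attempt and no reset: what is moved stays moved. The work goes in short steps, Python scripts to look and compute and a shell command to move; the robot and the scene stay as the last step left them, time stands still between calls to the robot, and variables do not carry over. Pictures are saved under pics/ and viewed, about 12 in all and at most 16, crops included, and the job is handed in when it is done.

```bash
mkdir -p pics; python3 - <<'E'
from cell import sensors, viewer, manip
import cv2,numpy as np
o=sensors.get_obs()
print(o, manip.tip_extent)
for n in("side","top"):
    s=viewer.snapshot(n); cv2.imwrite(f"pics/{n}0.png",s["img"]); print({k:v for k,v in s.items() if k!="img"})
E
```

```text
{'time_s': 0.0, 'qpos': array([60.80285115, 36.05694341,  2.19968843, 86.9949774 , -1.54651351,
       57.08288444, -1.14516485]), 'dq': array([ 0.04131131,  0.09263175,  0.04780693, -0.02465758, -0.02559606,
        0.06230556,  0.00395109]), 'joint_efforts': array([ 2.76204378e-05, -5.49737191e+01,  1.14338927e+00, -1.86635900e+01,
       -5.22063766e-02,  2.36390327e-02,  1.80682482e-04]), 'eef_pos': array([ 0.27886914, -0.58644902,  0.22158119]), 'tool_rot': array([[-7.88106824e-04,  4.29414332e-01, -9.03107253e-01],
       [ 1.65882230e-03, -9.03105730e-01, -4.29415055e-01],
       [-9.99998314e-01, -1.83651939e-03, -5.78281134e-07]]), 'ft_force': array([ 0.27921132,  0.65616202, -1.10069019]), 'moment': array([-0.04984596, -0.00944534,  0.02554565]), 'opening': 1.0013430161391905} 0.017
{'fov_y': 52.13355347918382, 'cx': 325.45214337855805, 'cy': 207.08326025627647, 'distortion': array([-0.10214091,  0.        ,  0.        ,  0.        ,  0.        ]), 'origin': array([ 0.36832046, -1.10038481,  0.94612213]), 'orientation': array([[ 0.9892635 ,  0.09905402, -0.10745244],
       [-0.14531248,  0.58843617, -0.79537862],
       [-0.01555655,  0.80245322,  0.59651221]])}
{'fov_y': 53.23517477121433, 'cx': 320.58051130012467, 'cy': 200.89634708101042, 'distortion': array([0.00612362, 0.        , 0.        , 0.        , 0.        ]), 'origin': array([3.89237902e-01, 9.84912826e-04, 1.38954748e+00]), 'orientation': array([[-0.01221978,  0.99444279, -0.10456682],
       [-0.99992165, -0.01186899,  0.00397632],
       [ 0.00271312,  0.10460722,  0.99450991]])}
```

View pics/side0.png

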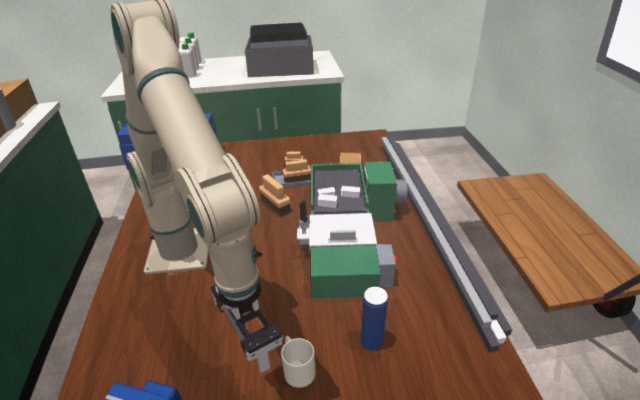

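View pics/top0.png

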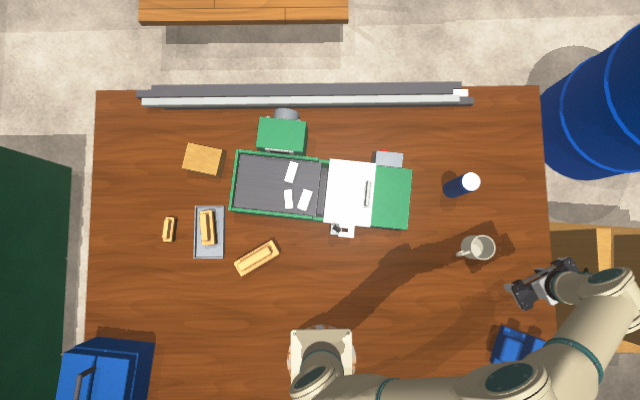

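The side view shows the cropper at about (340,230), and the top view shows the bed at (232-325, 150-220) with three offcuts near (291,172), (289,198), (305,200). In the top view the cover is at (348,193), the lever bolt at (342,229), the carton at (203,159), the can at (462,185) and the mug at (480,247). Brush candidates in the top view: tray (207,228), small one (168,229), loose one (257,258). By the description it is the one in the tray, and I'll check its size in a close crop.

```bash
cat > h.py <<'E'
from cell import sensors, viewer, manip
import cv2,numpy as np
def K(s):
    f=200/np.tan(np.radians(s["fov_y"]/2)); return np.array([[f,0,s["cx"]],[0,f,s["cy"]],[0,0,1]])
def ray(s,p):
    u=cv2.undistortPoints(np.array([[p]],float),K(s),np.array(s["distortion"]))[0,0]
    return s["orientation"]@np.array([u[0],-u[1],-1])
def onz(s,p,z):
    d=ray(s,p); o=s["origin"]; return o+d*(z-o[2])/d[2]
def tri(s1,p1,s2,p2):
    d1=ray(s1,p1);d2=ray(s2,p2);t=np.linalg.lstsq(np.c_[d1,-d2],s2["origin"]-s1["origin"],rcond=None)[0]
    a=s1["origin"]+d1*t[0];b=s2["origin"]+d2*t[1]; return (a+b)/2,np.linalg.norm(a-b)
def proj(s,P):
    q=(np.atleast_2d(P)-s["origin"])@s["orientation"]; q=q*[1,-1,-1]
    return cv2.projectPoints(q,np.zeros(3),np.zeros(3),K(s),np.array(s["distortion"]))[0][:,0]
def crop(s,x0,y0,x1,y1,k,name):
    cv2.imwrite("pics/"+name,cv2.resize(s["img"][y0:y1,x0:x1],None,fx=k,fy=k,interpolation=cv2.INTER_CUBIC))
E
python3 - <<'E'
from h import *
t=viewer.snapshot("top"); s=viewer.snapshot("side")
crop(t,150,110,420,290,2.9,"tc.png") ; crop(s,250,140,410,300,3.7,"sc.png")
E
```

```text
(no output)
```

View pics/tc.png

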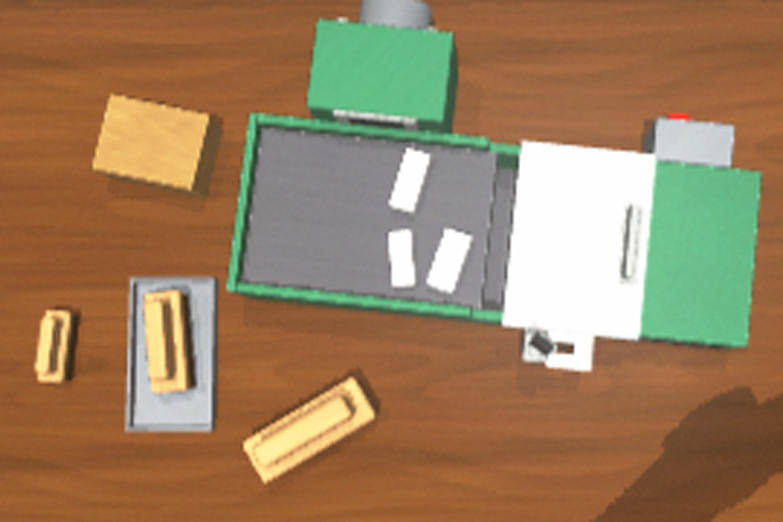

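View pics/sc.png

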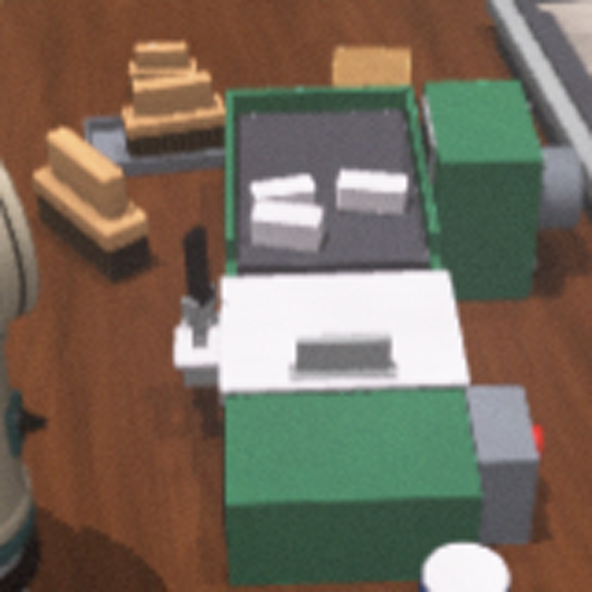

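```bash
cat > pose.py <<'E'
from h import *
from scipy.optimize import least_squares
t=viewer.snapshot("top"); s=viewer.snapshot("side")
T=lambda x,y:(x/2.9+150,y/2.9+110); S=lambda x,y:(x/3.7+250,y/3.7+140)
obs=[(t,T(248,114),(.1,.28,.125)),(t,T(229,291),(-.1,.28,.125)),(t,T(762,172),(.1,-.3,.1)),(t,T(745,345),(-.1,-.3,.1)),
(t,T(449,125),(.1,.06,.17)),(t,T(308,108),(.1,.21,.17)),
(s,S(230,92),(-.1,.28,.125)),(s,S(412,88),(.1,.28,.125)),(s,S(228,497),(-.1,-.3,.1)),(s,S(481,494),(.1,-.3,.1))]
def W(p,q): 
    c,n=np.cos(p[2]),np.sin(p[2]); q=np.array(q); return np.array([p[0]+c*q[0]-n*q[1],p[1]+n*q[0]+c*q[1],q[2]])
res=lambda p:np.concatenate([proj(v,W(p,q))[0]-uv for v,uv,q in obs])
r=least_squares(res,[.6,-.03,0],loss='soft_l1'); p=r.x
print("cropper",p[:2],np.degrees(p[2])); print(np.round(res(p).reshape(-1,2),1))
c,n=np.cos(p[2]),np.sin(p[2]); 
def loc(P): d=np.array(P)[:2]-p[:2]; return np.round(1000*np.array([c*d[0]+n*d[1],-n*d[0]+c*d[1]])),
for nm,uv,z in [("cov+",T(521,142),.106),("cov-",T(503,325),.106),("bededge",T(494,150),.1),("bededge-",T(484,305),.1),
 ("tab a",T(634,206),.142),("tab b",T(629,280),.142),("o1",T(410,180),.13),("o2",T(401,259),.13),("o3",T(450,261),.13),("boltlever top",T(540,343),.19)]:
    w=onz(t,uv,z); print(nm,w.round(3),loc(w))
for nm,a,b in [("brush rail",T(166,338),S(176,83)),("tray far",T(130,280),S(86,120)),("levertip",T(540,343),S(197,230)),("tabtop mid",T(631,243),S(344,338))]:
    P,e=tri(t,a,s,b); print(nm,P.round(3),round(e,4),loc(P))
for nm,uv,z in [("rail",T(158,306),.095),("rail",T(168,378),.095),("blk",T(148,291),.055),("blk",T(180,288),.055),("blk",T(188,388),.055),("blk",T(157,394),.055),("tray",T(130,279),.02),("tray",T(215,278),.02),("tray",T(213,430),.02),("tray",T(127,430),.02),
 ("big",T(345,378),.05),("big",T(376,410),.05),("big",T(265,482),.05),("big",T(243,444),.05),("can",T(905,215),.19),("mug",(480,247),.09)]: print(nm,onz(t,uv,z).round(3))
np.save("cp.npy",p)
E
python3 pose.py
```

```text
cropper [ 0.56397442 -0.00102437] -6.701869734549822
[[ 0.9 -1. ]
 [-0.5 -0.6]
 [ 0.9 -0.9]
 [ 1.8  0.2]
 [-1.2 -0.9]
 [-0.4  0. ]
 [-2.3 -1.3]
 [-0.8 -1.6]
 [-1.8  1.2]
 [-0.  -0.3]]
cov+ [ 0.662 -0.036  0.106] (array([101., -23.]),)
cov- [ 0.456 -0.013  0.106] (array([-106.,  -24.]),)
bededge [ 0.654 -0.005  0.1  ] (array([90.,  7.]),)
bededge- [0.479 0.008 0.1  ] (array([-86.,  -1.]),)
tab a [ 0.582 -0.157  0.142] (array([  36., -152.]),)
tab b [ 0.501 -0.149  0.142] (array([ -45., -155.]),)
o1 [0.615 0.088 0.13 ] (array([41., 95.]),)
o2 [0.528 0.098 0.13 ] (array([-47.,  95.]),)
o3 [0.525 0.045 0.13 ] (array([-44.,  41.]),)
boltlever top [ 0.432 -0.05   0.19 ] (array([-125.,  -64.]),)
brush rail [0.45  0.365 0.091] 0.0073 (array([-156.,  350.]),)
tray far [0.433 0.412 0.039] 0.1683 (array([-178.,  395.]),)
levertip [ 0.436 -0.05   0.187] 0.0071 (array([-121.,  -64.]),)
tabtop mid [ 0.545 -0.153  0.136] 0.0072 (array([  -1., -153.]),)
rail [0.482 0.373 0.095]
rail [0.402 0.361 0.095]
blk [0.503 0.396 0.055]
blk [0.506 0.36  0.055]
blk [0.391 0.349 0.055]
blk [0.384 0.384 0.055]
tray [0.52  0.428 0.02 ]
tray [0.52  0.328 0.02 ]
tray [0.341 0.328 0.02 ]
tray [0.343 0.428 0.02 ]
big [0.4  0.17 0.05]
big [0.363 0.134 0.05 ]
big [0.283 0.261 0.05 ]
big [0.326 0.286 0.05 ]
can [ 0.561 -0.434  0.19 ]
mug [ 0.37  -0.518  0.09 ]
```

The brush in the tray has a block of about 117 x 40 mm, which matches the description. The loose one is about 140 mm long and the other clearly smaller. The cover is about 28 mm open already. Next I raise the tool and move over the tab.

```bash
python3 -m inch '[[[0,0,1],0,1],[[0,0,1],0,1],[[0.5,0.9,0],-0.5,1],[[0.5,0.9,0],-0.5,1],[[0.5,0.9,0],-0.5,1],[[0.5,0.9,0],-0.5,1],[[0.5,0.9,0],-0.5,1],[[0.5,0.9,0],-0.5,1],[[0.5,0.9,0],-0.5,1],[[0.5,0.9,0],-0.5,1]]' 40; python3 -m inch '[[[0.65,0.9,0],0,1],[[0.65,0.9,0],0,1],[[0.65,0.9,0],0,1],[[0.65,0.9,0],0,1],[[0,0,0],0,1]]'
```

```text
time_s: 1.3
eef_pos: [0.4397, -0.2974, 0.3026]
tool_rot: [[0.0, -0.117, -0.993], [-0.0, -0.993, 0.117], [-1.0, 0.0, -0.0]]
ft_force: [2.0, -0.2, 0.5]
opening: 1.0
time_s: 1.8
eef_pos: [0.5468, -0.1473, 0.3021]
tool_rot: [[0.002, -0.104, -0.995], [0.004, -0.995, 0.104], [-1.0, -0.004, -0.002]]
ft_force: [-0.1, 1.3, -0.7]
opening: 1.001
```

```bash
python3 -m inch '[[[0,0,-0.9],0,1],[[0,0,-0.9],0,1],[[0,0,-0.9],0,1],[[0,0,-0.9],0,1],[[0,0,-0.6],0,1],[[0,0,0],0,1]]'; python3 -m inch '[[[0,0,0],0,-1],[[0,0,0],0,-1],[[0,0,0],0,-1],[[0,0,0],0,-1],[[0,0,0],0,-1],[[0,0,0],0,-1],[[0,0,0],0,-1],[[0,0,0],0,-1]]'
```

```text
time_s: 2.4
eef_pos: [0.5402, -0.155, 0.1315]
tool_rot: [[-0.007, -0.115, -0.993], [0.001, -0.993, 0.115], [-1.0, -0.0, 0.007]]
ft_force: [0.4, -0.3, -0.1]
opening: 1.001
time_s: 3.2
eef_pos: [0.5431, -0.155, 0.1345]
tool_rot: [[-0.0, -0.114, -0.993], [0.0, -0.993, 0.114], [-1.0, -0.0, 0.0]]
ft_force: [-1.0, -0.2, 0.1]
opening: 0.357
```

```bash
python3 -m inch '[[[0,0,0],0,-1],[[0,0,0],0,-1],[[0,0,0],0,-1],[[0,0,0],0,-1],[[0,0,0],0,-1],[[0,0,0],0,-1]]'; python3 -m inch '[[[-0.04,-0.34,0],0,-1],[[-0.04,-0.34,0],0,-1],[[-0.04,-0.34,0],0,-1],[[-0.04,-0.34,0],0,-1],[[-0.04,-0.34,0],0,-1],[[-0.04,-0.34,0],0,-1],[[-0.04,-0.34,0],0,-1],[[-0.04,-0.34,0],0,-1],[[0,0,0],0,-1]]'
```

```text
time_s: 3.8
eef_pos: [0.5432, -0.1545, 0.1344]
tool_rot: [[-0.0, -0.114, -0.993], [0.001, -0.993, 0.114], [-1.0, -0.001, 0.0]]
ft_force: [0.1, 2.2, 0.3]
opening: 0.099
time_s: 4.7
eef_pos: [0.5298, -0.2658, 0.1345]
tool_rot: [[-0.0, -0.116, -0.993], [-0.0, -0.993, 0.116], [-1.0, 0.0, 0.0]]
ft_force: [-0.7, 1.4, 0.2]
opening: 0.1
```

```bash
python3 -m inch '[[[0,0,0],0,1],[[0,0,0],0,1],[[0,0,0],0,1],[[0,0,0],0,1],[[0,0,0],0,1],[[0,0,0.8],0,1],[[0,0,1],0,1],[[0,0,1],0,1],[[0,0,1],0,1]]'; python3 -m inch '[[[-0.1,1,0],0.3,1],[[-0.1,1,0],0.3,1],[[-0.1,1,0],0.3,1],[[-0.1,1,0],0.3,1],[[-0.1,1,0],0.3,1],[[-0.1,1,0],0,1],[[-0.1,1,0],0,1],[[-0.1,1,0],0,1],[[-0.1,1,0],0,1],[[-0.1,1,0],0,1],[[-0.2,1,0],0,1],[[-0.2,1,0],0,1]]';  python3 -m inch '[[[-0.15,1,0],0,1],[[-0.15,1,0],0,1],[[-0.15,1,0],0,1],[[-0.15,0.9,0],0,1],[[0,0,-1],0,1],[[0,0,-1],0,1],[[0,0,-1],0,1],[[0,0,0],0,1]]'
python3 - <<'E'
from h import *
t=viewer.snapshot("top"); s=viewer.snapshot("side")
a=cv2.resize(t["img"][130:290,150:430],None,fx=2.8,fy=2.8); b=cv2.resize(s["img"][130:290,200:400],None,fx=2.8,fy=2.8)
cv2.imwrite("pics/c1.png",a[:,:790]); cv2.imwrite("pics/c1s.png",b)
E
```

```text
time_s: 5.6
eef_pos: [0.5301, -0.2637, 0.2881]
tool_rot: [[-0.0, -0.114, -0.993], [-0.0, -0.993, 0.114], [-1.0, 0.0, 0.0]]
ft_force: [0.6, -1.2, -0.1]
opening: 0.833
time_s: 6.8
eef_pos: [0.4739, 0.2177, 0.2866]
tool_rot: [[0.001, 0.095, -0.996], [-0.0, -0.996, -0.095], [-1.0, 0.0, -0.001]]
ft_force: [0.4, -0.1, -0.4]
opening: 1.004
time_s: 7.6
eef_pos: [0.4472, 0.3695, 0.1618]
tool_rot: [[-0.008, 0.095, -0.995], [-0.007, -0.995, -0.095], [-1.0, 0.006, 0.008]]
ft_force: [-0.2, -0.4, -0.4]
opening: 1.0
```

View pics/c1s.png

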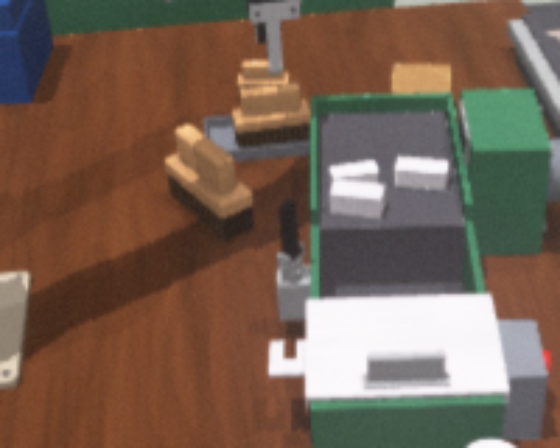

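The crop shows the cover fully open, with its front edge at about (400,297) and the well empty. The gripper is above the brush in the tray at (270,110), and the three offcuts have not moved.

```bash
python3 -m inch '[[[0,0,-0.8],0,1],[[0,0,-0.8],0,1],[[0,0,-0.5],0,1],[[0,0,0],0,1],[[0,0,0],0,-1],[[0,0,0],0,-1],[[0,0,0],0,-1],[[0,0,0],0,-1],[[0,0,0],0,-1],[[0,0,0],0,-1],[[0,0,0],0,-1],[[0,0,0],0,-1]]' 50;  python3 -m inch '[[[0,0,0],0,-1],[[0,0,0],0,-1],[[0,0,0],0,-1],[[0,0,0],0,-1],[[0,0,0],0,-1]]'
```

```text
time_s: 8.9
eef_pos: [0.4503, 0.3721, 0.0824]
tool_rot: [[-0.0, 0.094, -0.996], [-0.0, -0.996, -0.094], [-1.0, 0.0, 0.0]]
ft_force: [-1.2, 0.7, 0.8]
opening: 0.355
time_s: 9.4
eef_pos: [0.4503, 0.3724, 0.0825]
tool_rot: [[0.0, 0.095, -0.996], [0.0, -0.996, -0.095], [-1.0, -0.0, -0.0]]
ft_force: [0.0, 1.1, 0.7]
opening: 0.236
```

```bash
python3 -m inch '[[[0,0,0.6],0,-1],[[0,0,0.8],0,-1],[[0,0,0.9],0,-1],[[0,0,0.9],0,-1],[[0,0,0.8],0,-1],[[0,0,0],0,-1],[[0.54,-0.83,0],-0.3,-1],[[0.54,-0.83,0],-0.3,-1],[[0.54,-0.83,0],-0.3,-1],[[0.54,-0.83,0],-0.3,-1],[[0.54,-0.83,0],-0.3,-1],[[0,0,0],0,-1]]';  python3 -m inch '[[[0,0,0],0,-1],[[0,0,0],0,-1]]'
python3 - <<'E'
from h import *
s=viewer.snapshot("side");crop(s,200,110,400,270,3,"c2s.png")
E
```

```text
time_s: 10.6
eef_pos: [0.561, 0.1976, 0.2405]
tool_rot: [[-0.001, -0.125, -0.992], [-0.007, -0.992, 0.125], [-1.0, 0.007, -0.0]]
ft_force: [-0.4, -0.3, -2.4]
opening: 0.228
time_s: 10.8
eef_pos: [0.5569, 0.2072, 0.2413]
tool_rot: [[-0.003, -0.113, -0.994], [0.0, -0.994, 0.113], [-1.0, 0.0, 0.003]]
ft_force: [-0.6, -0.0, -1.7]
opening: 0.231
```

View pics/c2s.png

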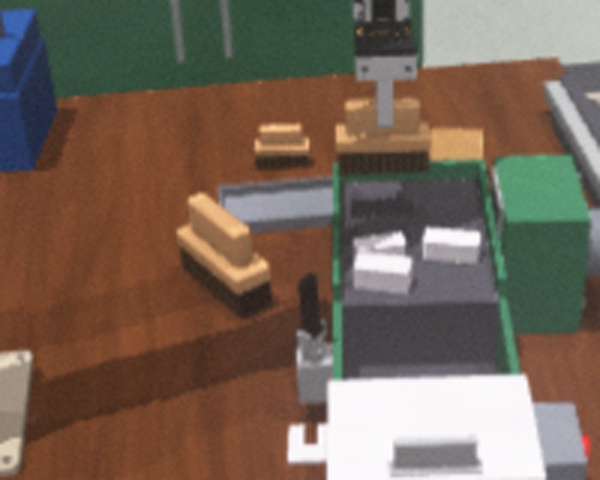

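```bash
cat > loc.py <<'E'
from h import *
p=np.load("cp.npy");c,n=np.cos(p[2]),np.sin(p[2])
def loc(P): d=np.array(P)[:2]-p[:2]; return np.round(1000*np.array([c*d[0]+n*d[1],-n*d[0]+c*d[1]]),1)
E
python3 - <<'E'
from loc import *
s=viewer.snapshot("side")
for q,z in [((336,129),.213),((430,125),.213),((337,152),.193),((430,150),.193)]:
    print(loc(onz(s,(200+q[0]/3,110+q[1]/3),z)))
E
```

```text
[-88.6 206.5]
[ 26.7 210.1]
[-88.2 185.1]
[ 25.2 183.6]
```

```bash
python3 -m inch '[[[0.2,-0.02,-0.5],0,-1],[[0,0,-0.5],0,-1],[[0,0,-0.3],0,-1],[[0,0,-0.2],0,-1],[[0,0,0],0,-1],[[0,0,0],0,-1]]';  python3 -m inch '[[[-0.035,-0.3,0],0,-1],[[-0.035,-0.3,0],0,-1],[[-0.035,-0.3,0],0,-1],[[-0.035,-0.3,0],0,-1],[[-0.035,-0.3,0],0,-1],[[-0.035,-0.3,0],0,-1],[[-0.035,-0.3,0],0,-1],[[-0.035,-0.3,0],0,-1]]'
```

```text
time_s: 11.5
eef_pos: [0.5666, 0.2058, 0.183]
tool_rot: [[0.001, -0.114, -0.993], [0.0, -0.993, 0.114], [-1.0, -0.0, -0.001]]
ft_force: [-0.4, 0.3, -1.7]
opening: 0.231
time_s: 12.3
eef_pos: [0.5551, 0.1089, 0.1826]
tool_rot: [[0.0, -0.114, -0.993], [0.001, -0.993, 0.114], [-1.0, -0.001, -0.0]]
ft_force: [0.6, 1.6, -0.6]
opening: 0.232
```

```bash
python3 -m inch '[[[-0.035,-0.3,0],0,-1],[[-0.035,-0.3,0],0,-1],[[-0.035,-0.3,0],0,-1],[[-0.035,-0.3,0],0,-1],[[-0.035,-0.3,0],0,-1],[[-0.035,-0.3,0],0,-1],[[-0.035,-0.3,0],0,-1],[[-0.035,-0.3,0],0,-1],[[-0.035,-0.3,0],0,-1],[[-0.035,-0.3,0],0,-1],[[-0.035,-0.3,0],0,-1],[[-0.035,-0.3,0],0,-1]]'; python3 -m inch '[[[0,0,0],0,-1],[[0,0,0],0,-1],[[0,0,0],0,-1]]'
python3 - <<'E'
from h import *
s=viewer.snapshot("side");crop(s,200,110,400,270,3,"c3s.png")
E
```

```text
time_s: 13.5
eef_pos: [0.5382, -0.0357, 0.1825]
tool_rot: [[-0.0, -0.115, -0.993], [-0.0, -0.993, 0.115], [-1.0, 0.0, -0.0]]
ft_force: [0.4, 0.2, -2.5]
opening: 0.232
time_s: 13.8
eef_pos: [0.5384, -0.0338, 0.1825]
tool_rot: [[0.0, -0.113, -0.994], [0.001, -0.994, 0.113], [-1.0, -0.001, -0.0]]
ft_force: [0.3, 0.9, -1.6]
opening: 0.227
```

View pics/c3s.png

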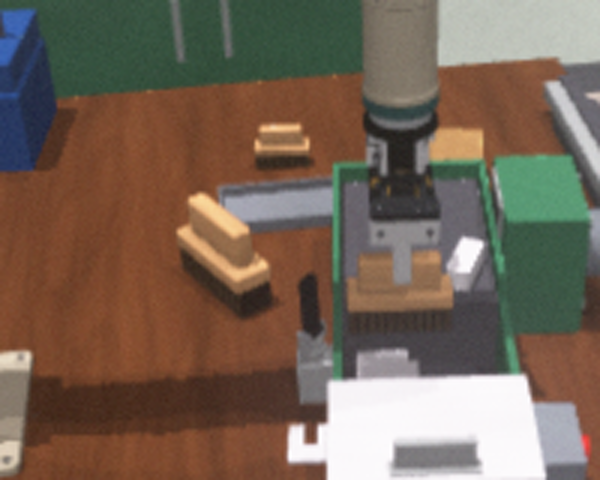

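The crop shows two pieces in the well at (385,362). The third is still on the bed at (467,263), turned next to the +x fence. The second pass goes along the +x side.

```bash
python3 -m inch '[[[0,0,0.8],0,-1],[[0,0,0.8],0,-1],[[0.33,0.947,0],0,-1],[[0.33,0.947,0],0,-1],[[0.33,0.947,0],0,-1],[[0.33,0.947,0],0,-1],[[0.33,0.947,0],0,-1],[[0.33,0.947,0],0,-1],[[0,0,0],0,-1],[[0,0,0],0,-1]]'
python3 - <<'E'
from h import *
s=viewer.snapshot("side");crop(s,200,110,400,270,3,"c4s.png")
E
```

```text
time_s: 14.85
eef_pos: [0.6168, 0.1945, 0.2458]
tool_rot: [[-0.001, -0.111, -0.994], [-0.0, -0.994, 0.111], [-1.0, 0.0, 0.001]]
ft_force: [-0.2, -0.1, -0.9]
opening: 0.229
```

View pics/c4s.png

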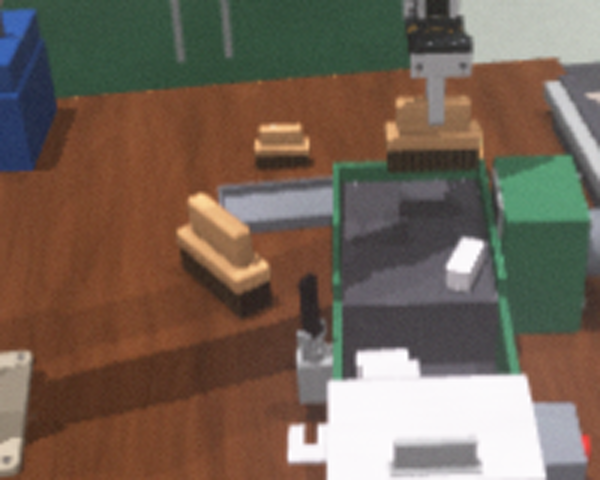

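```bash
python3 -m inch '[[[-0.1,0.01,-0.5],0,-1],[[0,0,-0.5],0,-1],[[0,0,-0.3],0,-1],[[0,0,-0.26],0,-1],[[0,0,0],0,-1],[[0,0,0],0,-1]]';  python3 -m inch '[[[-0.035,-0.3,0],0,-1],[[-0.035,-0.3,0],0,-1],[[-0.035,-0.3,0],0,-1],[[-0.035,-0.3,0],0,-1],[[-0.035,-0.3,0],0,-1],[[-0.035,-0.3,0],0,-1],[[-0.035,-0.3,0],0,-1],[[-0.035,-0.3,0],0,-1]]'
```

```text
time_s: 15.5
eef_pos: [0.6139, 0.1928, 0.1845]
tool_rot: [[0.001, -0.115, -0.993], [0.0, -0.993, 0.115], [-1.0, -0.0, -0.001]]
ft_force: [-0.1, 0.5, -1.9]
opening: 0.227
time_s: 16.3
eef_pos: [0.6023, 0.0963, 0.1842]
tool_rot: [[0.0, -0.114, -0.993], [0.001, -0.993, 0.114], [-1.0, -0.001, -0.0]]
ft_force: [0.8, 0.5, -1.9]
opening: 0.23
```

```bash
python3 -m inch '[[[-0.035,-0.3,0],0,-1],[[-0.035,-0.3,0],0,-1],[[-0.035,-0.3,0],0,-1],[[-0.035,-0.3,0],0,-1],[[-0.035,-0.3,0],0,-1],[[-0.035,-0.3,0],0,-1],[[-0.035,-0.3,0],0,-1],[[-0.035,-0.3,0],0,-1],[[-0.035,-0.3,0],0,-1],[[-0.035,-0.3,0],0,-1],[[-0.035,-0.3,0],0,-1],[[-0.035,-0.3,0],0,-1]]'; python3 -m inch '[[[0,0,0],0,-1],[[0,0,0],0,-1],[[0,0,0.8],0,-1],[[0,0,0.8],0,-1],[[0.1,0.95,0.4],0,-1],[[0.1,0.95,0],0,-1],[[0.1,0.95,0],0,-1],[[0.1,0.95,0],0,-1],[[0.1,0.95,0],0,-1],[[0.1,0.95,0],0,-1],[[0,0,0],0,-1]]'
python3 - <<'E'
from h import *
s=viewer.snapshot("side");t=viewer.snapshot("top")
a=cv2.resize(s["img"][110:270,200:400],(500,400));b=cv2.resize(t["img"][140:240,220:420],(800,400))
cv2.imwrite("pics/c5.png",np.hstack([a[:,100:500],b[:,:400]]))
E
```

```text
time_s: 17.5
eef_pos: [0.5854, -0.048, 0.1841]
tool_rot: [[0.0, -0.115, -0.993], [-0.0, -0.993, 0.115], [-1.0, 0.0, -0.0]]
ft_force: [-0.5, -0.3, -2.6]
opening: 0.23
time_s: 18.6
eef_pos: [0.608, 0.1911, 0.2638]
tool_rot: [[-0.001, -0.103, -0.995], [0.007, -0.995, 0.103], [-1.0, -0.007, 0.001]]
ft_force: [-0.0, 0.6, -2.3]
opening: 0.23
```

View pics/c5.png

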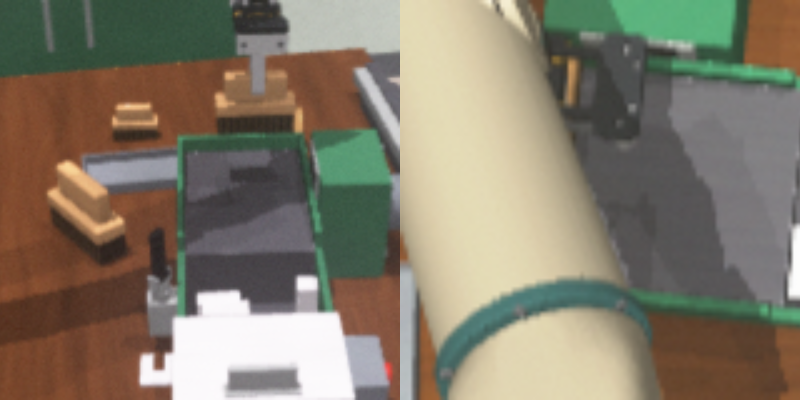

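The bed is now clear. One piece stands out brightly in the well near its +x wall, so I'll move the arm away over the tray and check that it lies below the cover's level.

```bash
python3 -m inch '[[[-0.82,0.9,0],0.3,-1],[[-0.82,0.9,0],0.3,-1],[[-0.82,0.9,0],0.3,-1],[[-0.82,0.9,0],0.3,-1],[[-0.82,0.9,0],0.3,-1],[[0,0,0],0,-1],[[0,0,0],0,-1]]'
python3 - <<'E'
from h import *
s=viewer.snapshot("side");t=viewer.snapshot("top")
a=cv2.resize(s["img"][200:260,280:360],(400,300),interpolation=2);b=cv2.resize(t["img"][145:235,300:420],(400,300),interpolation=2)
c=cv2.resize(t["img"][150:290,160:340],(400,311)); d=cv2.resize(s["img"][110:220,240:380],(400,311))
cv2.imwrite("pics/c6.png",np.vstack([np.hstack([a,b]),np.hstack([c,d])])[:600])
E
```

```text
time_s: 19.4
eef_pos: [0.4451, 0.361, 0.2643]
tool_rot: [[0.0, 0.096, -0.995], [-0.001, -0.995, -0.096], [-1.0, 0.001, -0.0]]
ft_force: [0.7, -1.7, -2.2]
opening: 0.23
```

View pics/c6.png

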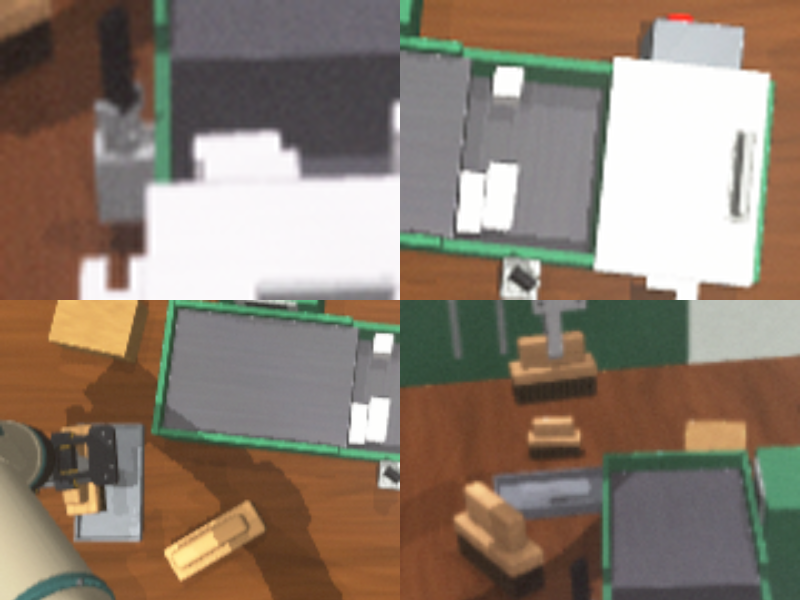

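All three pieces are in the well. One stands on end at (508,85) by the +x wall, and with a height of about 66 mm it is below the rim; the other two lie at (472,200) and (500,195). Now I put the brush back.

```bash
python3 -m inch '[[[0,0.2,-0.9],0,-1],[[0,0,-0.9],0,-1],[[0,0,-0.9],0,-1],[[0,0,-0.9],0,-1],[[0,0,-0.5],0,-1],[[0,0,0],0,-1],[[0,0,0],0,-1]]'
```

```text
time_s: 20.2
eef_pos: [0.447, 0.368, 0.1004]
tool_rot: [[0.001, 0.092, -0.996], [-0.0, -0.996, -0.092], [-1.0, 0.0, -0.001]]
ft_force: [0.8, -0.3, -1.4]
opening: 0.227
```

```bash
python3 -m inch '[[[0,0.05,-0.2],0,-1],[[0,0,-0.15],0,-1],[[0,0,-0.05],0,-1],[[0,0,0],0,-1],[[0,0,0],0,-1]]'
```

```text
time_s: 20.7
eef_pos: [0.4456, 0.3712, 0.0843]
tool_rot: [[0.0, 0.095, -0.996], [0.0, -0.996, -0.095], [-1.0, -0.0, -0.0]]
ft_force: [-0.1, -0.3, -1.2]
opening: 0.231
```

```bash
python3 -m inch '[[[0,0,-0.04],0,-1],[[0,0,0],0,1],[[0,0,0],0,1],[[0,0,0],0,1],[[0,0,0],0,1],[[0,0,0],0,1],[[0,0,0],0,1],[[0,0,0.4],0,1],[[0,0,1],0,1],[[0,0,1],0,1],[[0,0,1],0,1],[[0,0,1],0,1]]'; python3 -m inch '[[[0,0,1],0,1],[[0.13,-0.995,0],0,1],[[0.13,-0.995,0],-0.3,1],[[0.13,-0.995,0],-0.3,1],[[0.13,-0.995,0],-0.3,1],[[0.13,-0.995,0],-0.3,1],[[0.13,-0.995,0],-0.3,1],[[0.13,-0.995,0],0,1],[[0.13,-0.995,0],0,1],[[0.13,-0.995,0],0,1],[[0,0,0],0,1],[[0,0,0],0,1]]'
python3 - <<'E'
from h import *
s=viewer.snapshot("side");t=viewer.snapshot("top")
c=cv2.resize(t["img"][150:290,160:340],(400,311)); d=cv2.resize(s["img"][110:220,240:380],(400,311))
cv2.imwrite("pics/c7.png",np.hstack([c,d]))
E
```

```text
time_s: 21.9
eef_pos: [0.4453, 0.3708, 0.2602]
tool_rot: [[0.0, 0.095, -0.996], [-0.0, -0.996, -0.095], [-1.0, 0.0, -0.0]]
ft_force: [0.7, -0.2, -0.2]
opening: 1.003
time_s: 23.1
eef_pos: [0.4922, 0.0124, 0.2985]
tool_rot: [[-0.0, -0.117, -0.993], [0.0, -0.993, 0.117], [-1.0, -0.0, 0.0]]
ft_force: [-0.3, 1.1, -0.3]
opening: 1.0
```

View pics/c7.png

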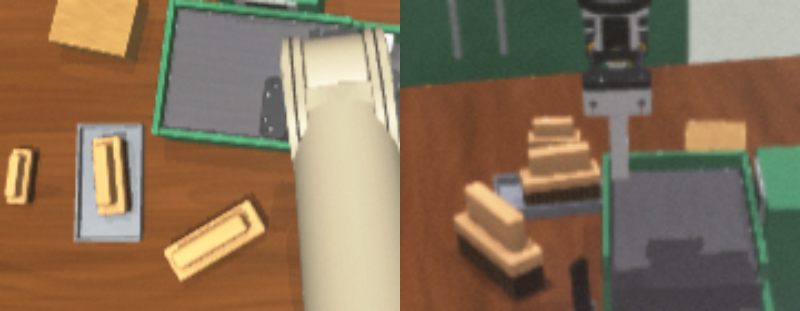

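The brush stands in its tray at (110,175). Next I shut the cover.

```bash
python3 -m inch '[[[0.135,-0.99,0],0,1],[[0.135,-0.99,0],0,1],[[0.135,-0.99,0],0,1],[[0.135,-0.99,0],0,1],[[0.135,-0.99,0],0,1],[[0.135,-0.99,0],0,1],[[0.135,-0.99,0],0,1],[[0,0,-1],0,1],[[0,0,-1],0,1],[[0,0,-1],0,1],[[0,0,-1],0,1],[[0,0,-0.1],0,1]]'; python3 -m inch '[[[0,0,0],0,-1],[[0,0,0],0,-1],[[0,0,0],0,-1],[[0,0,0],0,-1],[[0,0,0],0,-1],[[0,0,0],0,-1],[[0,0,0],0,-1],[[0,0,0],0,-1],[[0,0,0],0,-1],[[0,0,0],0,-1],[[0,0,0],0,-1],[[0,0,0],0,-1]]';  python3 -m inch '[[[0,0,0],0,-1],[[0,0,0],0,-1],[[0,0,0],0,-1]]'
```

```text
time_s: 24.4
eef_pos: [0.5277, -0.2606, 0.1299]
tool_rot: [[-0.008, -0.111, -0.994], [0.005, -0.994, 0.111], [-1.0, -0.004, 0.009]]
ft_force: [-0.4, 0.2, 0.7]
opening: 0.998
time_s: 25.6
eef_pos: [0.53, -0.2648, 0.1344]
tool_rot: [[0.0, -0.115, -0.993], [-0.0, -0.993, 0.115], [-1.0, 0.0, -0.0]]
ft_force: [-0.5, -1.8, -0.5]
opening: 0.105
time_s: 25.9
eef_pos: [0.53, -0.2648, 0.1344]
tool_rot: [[0.0, -0.115, -0.993], [-0.001, -0.993, 0.115], [-1.0, 0.001, -0.0]]
ft_force: [-0.3, -1.7, -1.6]
opening: 0.102
```

Now I move 132 mm along the cropper's +y, in 11 rows of 12 mm.

```bash
python3 -m inch '[[[0.035,0.3,0],0,-1],[[0.035,0.3,0],0,-1],[[0.035,0.3,0],0,-1],[[0.035,0.3,0],0,-1],[[0.035,0.3,0],0,-1],[[0.035,0.3,0],0,-1],[[0.035,0.3,0],0,-1],[[0.035,0.3,0],0,-1],[[0.035,0.3,0],0,-1],[[0.035,0.3,0],0,-1],[[0.035,0.3,0],0,-1],[[0,0,0],0,-1]]'; python3 -m inch '[[[0.01,0.1,0],0,-1],[[0.01,0.1,0],0,-1],[[0,0,0],0,-1],[[0,0,0],0,-1]]'
```

```text
time_s: 27.1
eef_pos: [0.5463, -0.1285, 0.1344]
tool_rot: [[0.001, -0.111, -0.994], [0.003, -0.994, 0.111], [-1.0, -0.003, -0.0]]
ft_force: [3.3, 2.8, -5.7]
opening: 0.104
time_s: 27.5
eef_pos: [0.5468, -0.1242, 0.1344]
tool_rot: [[0.001, -0.115, -0.993], [0.0, -0.993, 0.115], [-1.0, -0.0, -0.001]]
ft_force: [5.4, -0.3, -8.4]
opening: 0.104
```

```bash
for i in 1; do python3 -m inch '[[[0.01,0.06,0],0,-1],[[0,0,0],0,-1],[[0,0,0],0,-1]]'; python3 -m inch '[[[0.01,0.06,0],0,-1],[[0,0,0],0,-1],[[0,0,0],0,-1]]'; done
python3 - <<'E'
from h import *
s=viewer.snapshot("side");t=viewer.snapshot("top")
d=cv2.resize(s["img"][170:270,290:410],(600,500),interpolation=2)
cv2.imwrite("pics/c8.png",d)
E
```

```text
time_s: 27.8
eef_pos: [0.547, -0.1224, 0.1344]
tool_rot: [[0.001, -0.115, -0.993], [-0.0, -0.993, 0.115], [-1.0, 0.0, -0.001]]
ft_force: [4.5, -1.6, -7.2]
opening: 0.099
time_s: 28.1
eef_pos: [0.5471, -0.1217, 0.1344]
tool_rot: [[0.0, -0.116, -0.993], [-0.002, -0.993, 0.116], [-1.0, 0.002, -0.001]]
ft_force: [4.7, -5.0, -8.4]
opening: 0.104
```

View pics/c8.png

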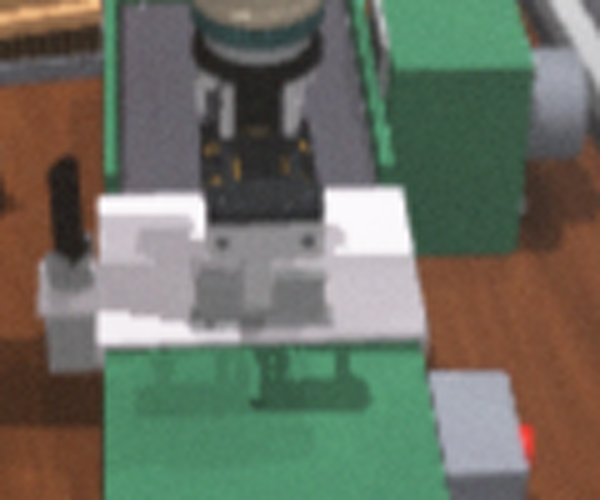

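```bash
python3 -m inch '[[[0,0.08,0],0,-1],[[0,0,0],0,-1],[[0,0,0],0,-1]]'; python3 -m inch '[[[0,0.08,0],0,-1],[[0,0,0],0,-1],[[0,0,0],0,-1]]'
```

```text
time_s: 28.5
eef_pos: [0.5471, -0.1217, 0.1344]
tool_rot: [[0.001, -0.118, -0.993], [-0.006, -0.993, 0.118], [-1.0, 0.006, -0.002]]
ft_force: [4.6, -10.7, -9.3]
opening: 0.101
time_s: 28.8
eef_pos: [0.5471, -0.1216, 0.1344]
tool_rot: [[0.001, -0.12, -0.993], [-0.009, -0.993, 0.12], [-1.0, 0.009, -0.003]]
ft_force: [4.8, -17.5, -10.8]
opening: 0.103
```

The cover is hard against its stop: 6.4 mm more of commanded travel moved it by only 0.1 mm while the force rose to 17 N. I release it, back away and look at the bolt.

```bash
python3 -m inch '[[[0,-0.2,0],0,-1],[[0,0,0],0,1],[[0,0,0],0,1],[[0,0,0],0,1],[[0,0,0],0,1],[[0,0,0],0,1],[[0,0,0],0,1],[[0,0,1],0,1],[[0,0,1],0,1],[[0,0,1],0,1],[[0,0,1],0,1]]'; python3 -m inch '[[[-0.12,0.95,0],0,1],[[-0.12,0.95,0],0,1],[[-0.12,0.95,0],0,1],[[-0.12,0.95,0],0,1],[[-0.12,0.95,0],0,1],[[-0.12,0.95,0],0,1],[[-0.12,0.95,0],0,1],[[-0.12,0.95,0],0,1],[[-0.12,0.95,0],0,1],[[-0.12,0.95,0],0,1],[[0,0,0],0,1],[[0,0,0],0,1]]'
python3 - <<'E'
from h import *
print(sensors.get_obs()["qpos"])
s=viewer.snapshot("side");t=viewer.snapshot("top")
c=cv2.resize(t["img"][205:255,315:365],(400,400),interpolation=2); d=cv2.resize(s["img"][190:250,285:345],(400,400),interpolation=2)
cv2.imwrite("pics/c9.png",np.hstack([c,d]))
E
```

```text
time_s: 29.9
eef_pos: [0.5467, -0.121, 0.2961]
tool_rot: [[-0.0, -0.114, -0.993], [0.0, -0.993, 0.114], [-1.0, -0.0, 0.0]]
ft_force: [1.5, -0.3, -0.4]
opening: 0.92
time_s: 31.1
eef_pos: [0.4986, 0.2595, 0.2942]
tool_rot: [[-0.0, -0.112, -0.994], [-0.001, -0.994, 0.112], [-1.0, 0.001, 0.0]]
ft_force: [0.6, -0.1, -0.2]
opening: 1.002
[ -28.79183836   24.45648043   -2.32857759   95.71094137    1.12861318
   59.89282615 -127.91745117]
```

View pics/c9.png

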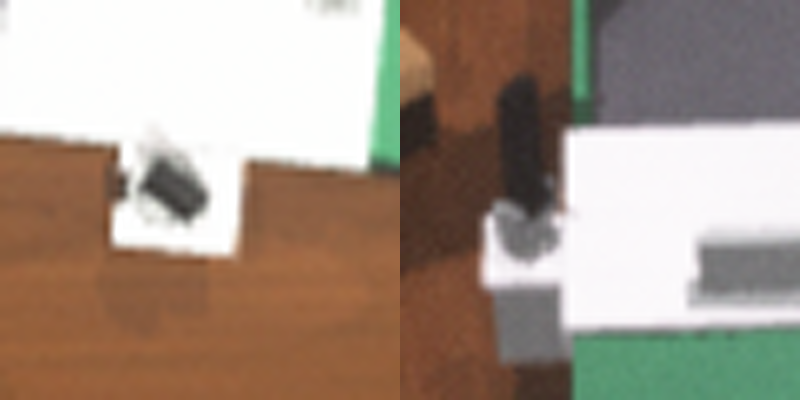

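The blade in the top crop runs from (148,172) to (197,206), so its width line is at about 55° in the world, leaving about 242° clockwise to snug. I place the tool over it with the jaws at yaw +145°.

```bash
python3 -m inch '[[[-0.2,-0.98,0],1,1],[[-0.2,-0.98,0],1,1],[[-0.2,-0.98,0],1,1],[[-0.2,-0.98,0],1,1],[[-0.2,-0.98,0],1,1],[[-0.2,-0.98,0],1,1],[[-0.2,-0.98,0],1,1],[[-0.2,-0.98,0],1,1],[[0,0,0],1,1],[[0,0,0],1,1],[[0,0,0],1,1],[[0,0,0],1,1]]'; python3 -m inch '[[[0,0,0],1,1],[[0,0,0],1,1],[[0,0,0],1,1],[[0,0,0],1,1],[[0,0,0],1,1],[[0,0,0],1,1],[[0,0,0],1,1],[[0,0,0],1,1],[[0,0,0],1,1],[[0,0,0],1,1],[[0,0,0],1,1],[[0,0,0],1,1]]';python3 -m inch '[[[0,0,0],1,1],[[0,0,0],1,1],[[0,0,0],1,1],[[0,0,0],1,1],[[0,0,0],0,1],[[0,0,0],0,1]]'; python3 -c "
from h import *
o=sensors.get_obs();print(o['qpos'],np.degrees(np.arctan2(o['tool_rot'][1,1],o['tool_rot'][0,1])))
t=viewer.snapshot('top')
print(onz(t,(336.9,228.75),.189))"
```

```text
time_s: 32.4
eef_pos: [0.4351, -0.0543, 0.2947]
tool_rot: [[0.0, 1.0, -0.016], [-0.001, -0.016, -1.0], [-1.0, 0.0, 0.001]]
ft_force: [-0.3, -0.2, -0.1]
opening: 1.0
time_s: 33.6
eef_pos: [0.4351, -0.0541, 0.2946]
tool_rot: [[-0.0, -0.089, 0.996], [-0.001, 0.996, 0.089], [-1.0, -0.001, -0.0]]
ft_force: [0.4, -0.6, -0.0]
opening: 1.001
time_s: 34.2
eef_pos: [0.4353, -0.0536, 0.2945]
tool_rot: [[-0.0, -0.596, 0.803], [-0.001, 0.803, 0.596], [-1.0, -0.0, -0.001]]
ft_force: [-0.1, -0.3, -0.1]
opening: 0.999
[ 36.89120568  17.20217394 -43.17006847 112.11705746  14.16447205
  55.99955528 113.60996812] 126.61909564751538
[ 0.43078302 -0.051792    0.189     ]
```

```bash
python3 -m inch '[[[-0.05,0,-0.8],1,1],[[0,0,-0.8],1,1],[[0,0,-0.8],0.2,1],[[0,0,-0.7],0,1],[[0,0,0],0,1],[[0,0,0],0,-1],[[0,0,0],0,-1],[[0,0,0],0,-1],[[0,0,0],0,-1],[[0,0,0],0,-1],[[0,0,0],0,-1],[[0,0,0],0,-1]]' 30; python3 -m inch '[[[0,0,0],0,-1],[[0,0,0],0,-1],[[0,0,0],0,-1],[[0,0,0],0,-1],[[0,0,0],0,-1],[[0,0,0],0,-1],[[0,0,0],0,-1],[[0,0,0],0,-1]]'; python3 -c "
from h import *
o=sensors.get_obs();print(o['qpos'],o['moment'],np.degrees(np.arctan2(o['tool_rot'][1,1],o['tool_rot'][0,1])))
s=viewer.snapshot('side')
cv2.imwrite('pics/c10.png',cv2.resize(s['img'][170:250,270:370],(600,480),interpolation=2))"
```

```text
time_s: 35.45
eef_pos: [0.4338, -0.0525, 0.1706]
tool_rot: [[0.0, -0.814, 0.58], [-0.0, 0.58, 0.814], [-1.0, -0.0, 0.0]]
ft_force: [0.2, -0.3, 0.5]
opening: 0.439
time_s: 36.25
eef_pos: [0.4352, -0.0534, 0.1707]
tool_rot: [[0.003, -0.814, 0.581], [-0.001, 0.581, 0.814], [-1.0, -0.003, 0.001]]
ft_force: [3.6, -4.1, -3.7]
opening: 0.105
[ 32.04495564  28.12455919 -40.21890305 121.9245922   28.79178618
  39.36686138 116.85651536] [-1.10977828 -1.36436465 -0.13539439] 144.4979567767839
```

View pics/c10.png

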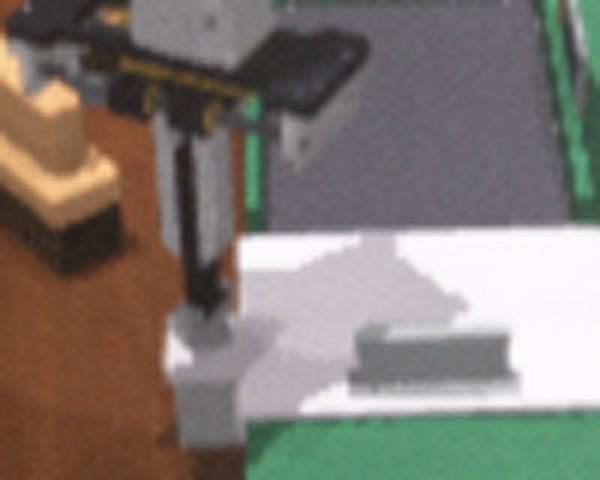

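The jaws hold the upright blade at about (205,230); the opening of 9.9 mm matches its thickness. The side force suggests the axis is slightly towards +x/-y, so I correct for that and turn clockwise.

```bash
python3 -m inch '[[[0.03,-0.06,0],0,-1],[[0,0,-0.003],-1,-1],[[0,0,-0.003],-1,-1],[[0,0,-0.003],-1,-1],[[0,0,-0.003],-1,-1],[[0,0,-0.003],-1,-1],[[0,0,-0.003],-1,-1],[[0,0,-0.003],-1,-1],[[0,0,-0.003],-1,-1],[[0,0,-0.003],-1,-1],[[0,0,-0.003],-1,-1],[[0,0,0],0,-1]]'; python3 -c "
from h import *
o=sensors.get_obs();print(o['qpos'],o['moment'],np.degrees(np.arctan2(o['tool_rot'][1,1],o['tool_rot'][0,1])))"
```

```text
time_s: 37.5
eef_pos: [0.4351, -0.053, 0.1695]
tool_rot: [[0.001, 0.429, 0.903], [0.002, 0.903, -0.429], [-1.0, 0.002, -0.0]]
ft_force: [1.3, 4.4, 1.6]
opening: 0.107
[ 15.98361605  24.63243578 -17.2013252  122.30013007  12.345023
  34.64157607  54.64840848] [ 1.05338811 -0.42023146 -0.07325639] 64.58550336909676
```

```bash
python3 -m inch '[[[0.02,0.03,0],0,-1],[[0,0,-0.003],-1,-1],[[0,0,-0.003],-1,-1],[[0,0,-0.003],-1,-1],[[0,0,-0.003],-1,-1],[[0,0,-0.003],-1,-1],[[0,0,-0.003],-1,-1],[[0,0,-0.003],-1,-1],[[0,0,-0.003],-1,-1],[[0,0,-0.003],-1,-1],[[0,0,-0.003],-1,-1],[[0,0,0],0,-1]]'; python3 -c "
from h import *
o=sensors.get_obs();print(o['qpos'],o['moment'],np.degrees(np.arctan2(o['tool_rot'][1,1],o['tool_rot'][0,1])))"
```

```text
time_s: 38.7
eef_pos: [0.4362, -0.0525, 0.1683]
tool_rot: [[0.001, 0.964, -0.264], [0.001, -0.264, -0.964], [-1.0, 0.0, -0.001]]
ft_force: [2.5, 4.1, 4.1]
opening: 0.107
[ -1.2054588   24.26042732   6.0958211  122.70125243  -4.68788184
  33.2200362   -7.04878612] [ 1.1952213  -0.41359425 -0.12736611] -15.327511425554116
```

```bash
python3 -m inch '[[[0,0,-0.003],-1,-1],[[0,0,-0.003],-1,-1],[[0,0,-0.003],-1,-1],[[0,0,-0.003],-1,-1],[[0,0,-0.003],-1,-1],[[0,0,-0.003],-1,-1],[[0,0,-0.003],-1,-1],[[0,0,0],0,-1],[[0,0,0],0,-1]]'; python3 -c "
from h import *
o=sensors.get_obs();print(o['qpos'],o['moment'],np.degrees(np.arctan2(o['tool_rot'][1,1],o['tool_rot'][0,1])))"
```

```text
time_s: 39.6
eef_pos: [0.4366, -0.0531, 0.1675]
tool_rot: [[0.001, 0.324, -0.946], [0.001, -0.946, -0.324], [-1.0, -0.0, -0.002]]
ft_force: [2.4, 5.3, 4.5]
opening: 0.105
[-12.9262381   25.75484058  22.54160278 123.04041765 -17.38692589
  34.09711498 -49.02571436] [ 1.32816776 -0.82360729 -0.15941562] -71.1204324604644
```

```bash
for r in 1; do python3 -m inch '[[[0,0,-0.003],-0.8,-1],[[0,0,-0.003],-0.8,-1],[[0,0,-0.003],-0.8,-1],[[0,0,0],0,-1],[[0,0,0],0,-1]]'; python3 -c "
from h import *
o=sensors.get_obs();print(o['moment'],np.degrees(np.arctan2(o['tool_rot'][1,1],o['tool_rot'][0,1])))"; python3 -m inch '[[[0,0,0],-0.5,-1],[[0,0,0],-0.5,-1],[[0,0,0],0,-1],[[0,0,0],0,-1]]'; python3 -c "
from h import *
o=sensors.get_obs();print(o['qpos'],o['moment'],np.degrees(np.arctan2(o['tool_rot'][1,1],o['tool_rot'][0,1])))"; done
```

```text
time_s: 40.1
eef_pos: [0.4367, -0.0533, 0.1672]
tool_rot: [[0.002, -0.006, -1.0], [0.001, -1.0, 0.006], [-1.0, -0.001, -0.002]]
ft_force: [3.0, 3.7, 4.6]
opening: 0.106
[ 1.19545283 -0.91328126 -0.1114556 ] -90.34831009420719
time_s: 40.5
eef_pos: [0.4366, -0.0534, 0.1672]
tool_rot: [[0.001, -0.143, -0.99], [0.0, -0.99, 0.143], [-1.0, -0.0, -0.001]]
ft_force: [3.5, 3.7, 4.4]
opening: 0.106
[-18.43823211  27.13255801  30.64778086 123.19532616 -23.77132668
  35.29420103 -69.12585822] [ 1.1238535  -1.0242108   0.39926114] -98.24656373151402
```

```bash
python3 -m inch '[[[0,0,0],-0.5,-1],[[0,0,0],0,-1],[[0,0,0],0,-1]]'; python3 -c "
from h import *
o=sensors.get_obs();print(o['moment'],np.degrees(np.arctan2(o['tool_rot'][1,1],o['tool_rot'][0,1])))"; python3 -m inch '[[[0,0,0],-0.5,-1],[[0,0,0],0,-1],[[0,0,0],0,-1]]'; python3 -c "
from h import *
o=sensors.get_obs();print(o['moment'],np.degrees(np.arctan2(o['tool_rot'][1,1],o['tool_rot'][0,1])))"
```

```text
time_s: 40.8
eef_pos: [0.4364, -0.0536, 0.1672]
tool_rot: [[0.001, -0.212, -0.977], [-0.0, -0.977, 0.212], [-1.0, -0.0, -0.001]]
ft_force: [3.8, 3.4, 5.5]
opening: 0.11
[ 1.06070149 -0.88098327  0.50706845] -102.21460107598742
time_s: 41.1
eef_pos: [0.4362, -0.0536, 0.1671]
tool_rot: [[0.001, -0.279, -0.96], [-0.0, -0.96, 0.279], [-1.0, -0.0, -0.001]]
ft_force: [3.1, 2.3, 5.6]
opening: 0.12
[ 1.00083054 -0.73882819  0.64317839] -106.18628430362493
```

The bolt stopped: the opening widened to 11 mm and the moment rose to 0.64 N m from about yaw -97°, which is where I predicted snug. I let go upwards, close the jaws and move to the +y side of the lever.

```bash
python3 -m inch '[[[0,0,0],0,1],[[0,0,0],0,1],[[0,0,0],0,1],[[0,0,0],0,1],[[0,0,0],0,1],[[0,0,0],0,1],[[0,0,1],0,1],[[0,0,1],0,1],[[0.09,0.8,0],0.6,-1],[[0,0,0],0.55,-1],[[0,0,0],0,-1],[[0,0,0],0,-1]]'; python3 -m inch '[[[0,0,0],0,-1],[[0,0,0],0,-1],[[0,0,0],0,-1],[[0,0,0],0,-1],[[0,0,0],0,-1],[[0,0,0],0,-1],[[0,0,0],0,-1],[[0,0,0],0,-1],[[0,0,0],0,-1],[[0,0,0],0,-1],[[0,0,0],0,-1],[[0,0,0],0,-1]]'; python3 -c "
from h import *
s=viewer.snapshot('side');t=viewer.snapshot('top')
cv2.imwrite('pics/c11.png',np.hstack([cv2.resize(s['img'][170:250,270:350],(400,400),interpolation=2),cv2.resize(t['img'][200:250,315:365],(400,400),interpolation=2)]))"
```

```text
time_s: 42.3
eef_pos: [0.439, -0.022, 0.2468]
tool_rot: [[-0.0, -0.132, -0.991], [-0.0, -0.991, 0.132], [-1.0, 0.0, 0.0]]
ft_force: [-0.3, -0.3, 0.4]
opening: 0.495
time_s: 43.5
eef_pos: [0.4393, -0.0216, 0.2469]
tool_rot: [[0.0, -0.13, -0.992], [0.0, -0.992, 0.13], [-1.0, -0.0, -0.0]]
ft_force: [-0.4, 0.4, 0.8]
opening: 0.004
```

View pics/c11.png

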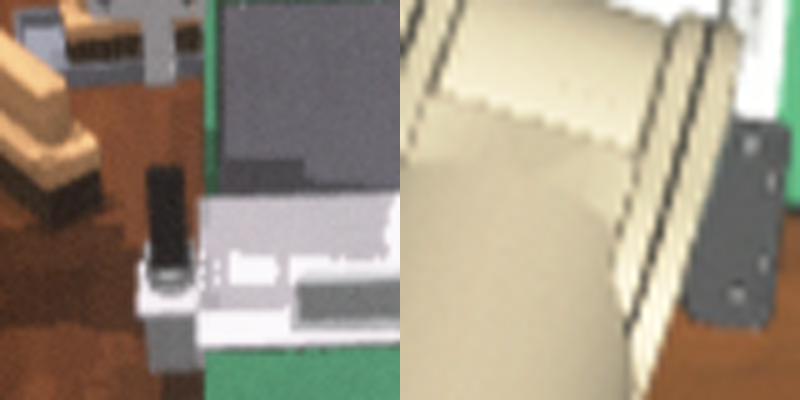

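The lever is upright at (165,220), seen face-on from the side camera, as it should be at snug. Now I fold it along an arc towards the cropper's -y.

```bash
python3 -m inch '[[[0,0,-0.71],0,-1],[[0,0,-0.71],0,-1],[[0,0,0],0,-1],[[-0.032,-0.273,-0.031],0,-1],[[-0.032,-0.273,-0.031],0,-1],[[-0.032,-0.273,-0.031],0,-1],[[-0.032,-0.273,-0.031],0,-1],[[-0.024,-0.207,-0.15],0,-1],[[-0.024,-0.207,-0.15],0,-1],[[-0.017,-0.144,-0.206],0,-1],[[-0.017,-0.144,-0.206],0,-1],[[0,0,0],0,-1]]'; python3 -m inch '[[[-0.01,-0.084,-0.24],0,-1],[[-0.005,-0.045,-0.15],0,-1],[[0,0,0],0,-1],[[0,0,0],0,-1]]'
```

```text
time_s: 44.8
eef_pos: [0.4303, -0.0943, 0.1555]
tool_rot: [[-0.002, -0.131, -0.991], [-0.001, -0.991, 0.131], [-1.0, 0.001, 0.002]]
ft_force: [-1.0, 0.5, -0.8]
opening: 0.005
time_s: 45.2
eef_pos: [0.4297, -0.0982, 0.1406]
tool_rot: [[-0.001, -0.13, -0.992], [0.0, -0.992, 0.13], [-1.0, -0.0, 0.002]]
ft_force: [-0.4, -0.7, -0.0]
opening: 0.005
```

```bash
python3 -c "
from h import *
s=viewer.snapshot('side')
cv2.imwrite('pics/c12.png',cv2.resize(s['img'][180:250,280:370],(630,490),interpolation=2))"; python3 -m inch '[[[0,0,-0.05],0,-1],[[0,0,0],0,-1],[[0,0,0],0,-1]]';python3 -m inch '[[[0,0,-0.05],0,-1],[[0,0,0],0,-1],[[0,0,0],0,-1]]'
```

```text
time_s: 45.55
eef_pos: [0.4302, -0.0984, 0.1391]
tool_rot: [[-0.0, -0.13, -0.992], [0.0, -0.992, 0.13], [-1.0, -0.0, 0.0]]
ft_force: [-0.4, 0.5, -0.1]
opening: -0.0
time_s: 45.85
eef_pos: [0.4302, -0.0986, 0.137]
tool_rot: [[-0.0, -0.13, -0.992], [-0.0, -0.992, 0.13], [-1.0, 0.0, 0.0]]
ft_force: [-0.9, -0.6, 2.8]
opening: 0.008
```

View pics/c12.png

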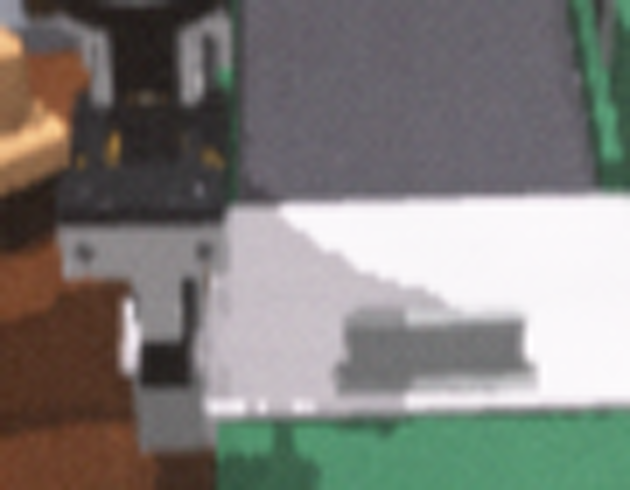

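The lever is folded below the fingers, with its end at (165,360), and the fingers make contact at z 0.137, which is about level. I press down to its stop.

```bash
python3 -m inch '[[[0,0,-0.08],0,-1],[[0,0,0],0,-1],[[0,0,0],0,-1]]'; python3 -m inch '[[[0,0,-0.08],0,-1],[[0,0,0],0,-1],[[0,0,0],0,-1]]'
```

```text
time_s: 46.15
eef_pos: [0.4307, -0.0994, 0.135]
tool_rot: [[0.002, -0.131, -0.991], [-0.0, -0.991, 0.131], [-1.0, 0.0, -0.002]]
ft_force: [-3.0, -1.7, 18.5]
opening: 0.006
time_s: 46.45
eef_pos: [0.4318, -0.1002, 0.1331]
tool_rot: [[0.005, -0.131, -0.991], [-0.001, -0.991, 0.131], [-1.0, 0.0, -0.005]]
ft_force: [-5.8, -1.9, 32.3]
opening: -0.001
```

The fingers are on a firm stop (32 N). I retreat and check numerically, because the viewing allowance is used up.

```bash
python3 -m inch '[[[0,0,0.5],0,-1],[[0,0,1],0,-1],[[0,0,1],0,-1],[[0,0,1],0,-1],[[0,0,1],0,-1],[[0.2,0.95,0],0,-1],[[0.2,0.95,0],0,-1],[[0.2,0.95,0],0,-1],[[0.2,0.95,0],0,-1],[[0.2,0.95,0],0,-1],[[0.2,0.95,0],0,-1],[[0.2,0.95,0],0,-1]]'; python3 -m inch '[[[0,0.9,0],0,-1],[[0,0.9,0],0,-1],[[0,0,0],0,-1],[[0,0,0],0,-1]]'
python3 - <<'E'
from loc import *
s=viewer.snapshot('side');t=viewer.snapshot('top')
cv2.imwrite('pics/f_s.png',s['img']);cv2.imwrite('pics/f_t.png',t['img'])
for nm,v in(('top',t),('side',s)):
    W=lambda x,y,z:np.array([p[0]+c*x-n*y,p[1]+n*x+c*y,z])
    exp=proj(v,np.array([W(-.122+a,-.07+b,.12) for a,b in((-.012,0),(.012,0),(.012,-.072),(-.012,-.072))]))
    ce=exp.mean(0).astype(int); g=v['img'].max(2)[ce[1]-20:ce[1]+20,ce[0]-25:ce[0]+25]
    m=(g<45).astype(np.uint8); k,l,st,cen=cv2.connectedComponentsWithStats(m)
    print(nm,'exp',exp.round(1).tolist())
    for i in range(1,k):
        if st[i,4]>15:
            pts=np.argwhere(l==i)[:,::-1]+[ce[0]-25,ce[1]-20]; r=cv2.minAreaRect(pts.astype(np.float32)); b=cv2.boxPoints(r)
            print(st[i,4],b.round(1).tolist(),[loc(onz(v,q,.12)).tolist() for q in b])
    # cover front edge and brush vs. earlier
def whitest(ys): return [loc(onz(t,q,.106)).tolist() for q in ys]
g=t['img'].min(2)
for yy in (165,180,200,212):
    x=np.where(g[yy,290:400]>200)[0]; print('cover row',yy,290+x.min() if len(x) else None, loc(onz(t,(290+x.min(),yy),.106)) if len(x) else '')
# power pack/tab
o=cv2.imread('pics/top0.png'); d=np.abs(o.astype(int)-t['img']).max(2)
for nm,(x0,y0,x1,y1) in dict(brush=(192,205,224,260),carton=(180,140,225,180),can=(440,170,485,200),mug=(452,230,500,268)).items(): print(nm,'diff px>40:',int((d[y0:y1,x0:x1]>40).sum()))
hsv=cv2.cvtColor(t['img'],cv2.COLOR_BGR2HSV)[205:260,192:224]
m=((hsv[...,1]>90)&(hsv[...,2]>150)).astype(np.uint8); r=cv2.minAreaRect(np.argwhere(m)[:,::-1].astype(np.float32)+[192,205]); print('brush rect',r, onz(t,r[0],.055))
E
```

```text
time_s: 47.65
eef_pos: [0.4861, 0.1695, 0.3104]
tool_rot: [[-0.0, -0.129, -0.992], [0.0, -0.992, 0.129], [-1.0, -0.0, 0.0]]
ft_force: [-0.3, -0.2, 1.1]
opening: 0.005
time_s: 48.05
eef_pos: [0.4858, 0.24, 0.31]
tool_rot: [[-0.001, -0.128, -0.992], [-0.001, -0.992, 0.128], [-1.0, 0.001, 0.001]]
ft_force: [0.0, -0.8, 0.2]
opening: 0.006
top exp [[337.0, 232.0], [337.7, 224.5], [360.3, 226.9], [359.6, 234.4]]
side exp [[299.3, 220.1], [306.6, 219.9], [306.5, 234.2], [298.8, 234.5]]
cover row 165 320 [77.8  6.5]
cover row 180 318 [27.9  7.7]
cover row 200 316 [-37.8   7.3]
cover row 212 315 [-76.8   6.4]
brush diff px>40: 1358
carton diff px>40: 401
can diff px>40: 0
mug diff px>40: 296Traceback (most recent call last):
  File "<stdin>", line 23, in <module>
cv2.error: OpenCV(4.12.0) /io/opencv/modules/imgproc/src/convhull.cpp:143: error: (-215:Assertion failed) total >= 0 && (depth == CV_32F || depth == CV_32S) in function 'convexHull'
```

```bash
cat > fin.py <<'E'
from loc import *
s={**viewer.snapshot('side')};t={**viewer.snapshot('top')}
import sys
def blob(v,m,box,zs,minA=20):
    x0,y0,x1,y1=box; mm=m[y0:y1,x0:x1].astype(np.uint8); k,l,st,cen=cv2.connectedComponentsWithStats(mm)
    for i in range(1,k):
        if st[i,4]>=minA:
            r=cv2.minAreaRect(np.argwhere(l==i)[:,::-1].astype(np.float32)); q=np.array(r[0])+[x0,y0]
            print('  area',st[i,4],'c',q.round(1),'size',np.round(r[1],1),'ang',round(r[2]),'world',onz(v,q,zs).round(3),'loc',loc(onz(v,q,zs)),[loc(onz(v,b+[x0,y0],zs)).tolist() for b in cv2.boxPoints(r)] if 'lev' in sys.argv else '')
if 'lev' in sys.argv:
    print(t['img'].max(2)[222:238:2,330:366:2]); print(s['img'].max(2)[206:240:2,294:312:2])
    for th in (60,80): print('top lever',th); blob(t,t['img'].max(2)<th,(325,215,375,245),.12)
else:
    for nm,img in (('start',cv2.imread('pics/top0.png')),('now',t['img'])):
        h=cv2.cvtColor(img,cv2.COLOR_BGR2HSV); wood=(h[...,0]>10)&(h[...,0]<25)&(h[...,2]>170)
        print(nm,'brush');blob(t,wood,(192,205,225,262),.055); print('carton');blob(t,wood,(175,135,230,185),.07,60)
        print('mug');blob(t,(h[...,1]<60)&(h[...,2]>120),(450,225,505,275),.09,60)
E
python3 fin.py lev
python3 -m inch '[[[0.1,-0.98,0],0,-1],[[0.1,-0.98,0],0,-1],[[0.1,-0.98,0],0,-1],[[0.1,-0.98,0],0,-1],[[0.1,-0.98,0],0,-1],[[0.1,-0.98,0],0,-1],[[0,0,0],0,-1],[[0,0,0],0,-1]]'
python3 fin.py
```

```text
[[249 251 247 250 254 254 254 254 254 254 254 254 254 254 254 254 198 192]
 [253 254 202 221 229 231 241 233 221 229 242 250 254 254 254 254 160 184]
 [213 223  95  87  76  83  94  94  84  87  85  83  91  91 149 156  84  77]
 [106 233 116  88  81  86  88  87  85  90  89  87  90  89  84 133 134 134]
 [217 232 100  88  82  92  93  89  92  91  90  92  91  89  82 134 143 142]
 [253 251 175 182 119 111 108  83  85  87  93  95  93  94  79 131 138 138]
 [253 254 250 252 250 254 254 227 140 133 118 117 114 117 123 136 144 147]
 [136 155 154 199 201 225 234 189 140 144 146 148 157 153 148 148 154 156]]
[[ 87  89  81  78  78  70  70  72  67]
 [ 86  88  81  84  80  70  69  67  88]
 [ 84  85  78  86  85  75  84 112 237]
 [ 87  96  98 120 118 103 103 116 247]
 [118 112 114 118 118 105 104 115 248]
 [114 116 113 122 112 108 112 121 248]
 [117 113 134 116 106  94 100 171 249]
 [116 113 144  91  59  58  62 178 249]
 [117 116 199  65  53  54  55 130 249]
 [116 123 236  69  49  53  52 133 249]
 [117 120 231  85  52  52  53 140 250]
 [116 127 240 105  51  52  55 174 250]
 [119 134 247 117  48  53  50 1
[... 288 characters left out ...]
 0.134], [-1.0, -0.001, -0.0]]
ft_force: [-0.4, 1.0, 0.2]
opening: 0.006
start brush
  area 377 c [206.2 227.6] size [35.3 13. ] ang 85 world [0.445 0.378 0.055] loc [-162.9  362.7] 
carton
  area 950 c [201.4 158.4] size [35.6 27. ] ang 12 world [0.676 0.394 0.07 ] loc [ 65.2 405.5] 
mug
  area 726 c [475. 247.] size [24. 38.] ang 90 world [ 0.37  -0.502  0.09 ] loc [-134.2 -520.1] 
now brush
  area 367 c [208.1 228.9] size [35.5 12.9] ang 85 world [0.44  0.372 0.055] loc [-166.6  355.7] 
carton
  area 946 c [201.4 158.4] size [35.6 27. ] ang 12 world [0.676 0.394 0.07 ] loc [ 65.2 405.5] 
mug
  area 731 c [476.5 246.1] size [37.8 24.7] ang 9 world [ 0.373 -0.507  0.09 ] loc [-130.8 -524.7]
```

```bash
python3 - <<'E'
from loc import *
t=viewer.snapshot('top'); g=cv2.imread('pics/f_t.png').max(2)[215:245].astype(float)
P=[]
for x in range(343,358):
    col=g[:,x]; w=np.where(col<104)[0]; w=w[(w>7)&(w<21)]
    P.append((x,215+w.mean(),len(w)))
P=np.array(P);L=np.array([loc(onz(t,q[:2],.12)) for q in P]); print(P[:,1:].round(1).tolist())
k=np.polyfit(L[:,1],L[:,0],1); print('lever dir vs cropper y, deg',np.degrees(np.arctan(k[0])),'x mean',L[:,0].mean())
E
```

```text
[[228.5, 6.0], [229.0, 7.0], [229.0, 7.0], [228.5, 8.0], [229.5, 8.0], [229.5, 8.0], [229.5, 8.0], [229.5, 8.0], [229.5, 8.0], [229.5, 8.0], [229.5, 8.0], [229.5, 8.0], [229.5, 8.0], [229.5, 8.0], [230.0, 7.0]]
lever dir vs cropper y, deg -1.9206439843606586 x mean -121.10666666666665
```

```bash
python3 -c "
from cell import manip
print(manip.sign_off())"
```

```text
the job is handed in; nothing more can be done
None
```

I handed the job in at about 49 s of robot time, with every step done in the required order. `sign_off` reports no verdict, so the results below are from my own checks.

**What I did:** I opened the cover to about 142 mm and swept the three offcuts into the well in two brush passes. I then put the brush back in its tray, slid the cover shut against its stop, screwed the lever bolt clockwise about 242° until it stopped, and folded the lever down.

**Last checks:**
- **Offcuts:** all three were seen in the well before the cover was shut, two lying and one standing on end at about 66 mm, below the 98 mm rim. They can't be seen now that the cover is shut.
- **Cover:** its front edge measures 6–8 mm over the bed's edge, against 6 mm expected when fully shut.
- **Lever bolt:** the folded lever lies 1.9° off the snug direction; the allowance is about 9°.
- **Lever:** it was pressed onto a firm stop at 32 N, and its outline matches a level lever in both views.
- **Brush:** it stands in the tray at (0.440, 0.372), roughly 11 mm from the tray's centre.
- **Bystanders:** the carton's outline is unchanged and the can's image shows no change. The mug's outline centre differs by about 6 mm. I put that down to the arm's shadow in the first picture, because the arm never went near it.

**Disagreements:** the cropper fit and the lever image put the bolt axis about 5 mm apart. I corrected for this from the wrist force while screwing. The last checks of the lever, cover and brush were by pixel measurement only, because I had used all 16 picture views.

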